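# Purge the label reader and present the label-up slide

### The arm

A 7-joint arm with a two-finger parallel gripper is mounted at the origin on the work surface. World frame = base frame: x ahead of the robot, y to its left, z up, the work surface at z = 0. Lengths are in m, angles in rad, forces in N, time in s.
With the tool pointing down it reaches from about 0.425 to 0.925 m from the base axis. Payload 6.8 kg.
Tool frame: the origin (TCP) lies at the very end of the fingers, on their centre line; the grasp point (between the pads) lies bot.hold_point_z behind it (bot.hold_point_z is the distance from the TCP to the grasp point, in m); x points along the fingers, z is the direction in which the jaws open and shut, and the axes are right-handed (so a half turn about x gives the same grasp; the last joint's range is limited). The gripper opens to 85 mm and grips with 20 to 120 N. Pads are 22 mm wide; open, the fingers measure 114 mm over their backs; the gripper's body (76 mm by 85 mm) begins 54 mm behind the grasp point. The pads swing forward as they close: fully open they stand 13 mm farther back than shut.
Start: joints at [-1.279, 0.477, 0.022, 1.555, -0.011, 1.109, -0.083], TCP at [0.263, 0.622, 0.231] pointing down, gripper open.
Joint ranges: [-2.96, 2.96], [-0.34, 2.1], [-1.41, 1.46], [0.24, 2.44], [-1.37, 4.51], [0.17, 1.92], [-2.96, 2.96]. Speed limits (rad/s): [2.39, 2.39, 3.14, 3.14, 3.14, 3.14, 3.14].

### API

Orientations are given as a unit quaternion [w, x, y, z].
In Python, from station import bot gives the robot as it stands.
- The arm moves only by the tool drive_tool, never from a script. Its arguments are lists of equal length, an entry for each row: "slide": the shift along the world's x, y, z in mm, a list of three; "turn": the turn, a rotation vector about the world's x, y, z in rad, a list of three; "gripper": the opening, from 0 (shut) to 1 (fully open). A call has 1 to 10 rows; each row is the pose to reach, as a shift and turn from the pose measured when the call began; what a row does not reach only later rows make up. A row lasts 1/10 s, in which the tool goes at most 50 mm and 8.59 degrees, less where a joint would pass 70% of its speed; a pose out of reach is approached as far as the arm can. A call with a gripper value outside its range is refused whole. The fingers move at their own pace and stop on an object; "squeeze" is the grip in N (left out, the last holds). Time passes only in rows, so rows that repeat a pose let the fingers close. It gives the time, the measured TCP pose, the force and the opening at its end, in the units of the state.
- bot.get_obs(): the state, without advancing time (a new reading comes with each control period).
- bot.read_camera(name): name is "side" or "top"; returns a dict with "color" (384x512x3 uint8, red, green, blue), "fovy" (degrees; the focal length in pixels is half the picture's height over the tangent of half this angle, whatever the lens; pixels are square), "cx", "cy" (the principal point, pixels), "R" (3x3) and "t" (3): a world point X has camera coordinates R X + t. Camera axes: x right, y down, z forward; pixel columns grow to the right and rows downward; lengths in m; the calibration is good to about 2 mm. A picture is of the moment at which its call begins. There is no depth.
- bot.hand_in(): hands the job in, once; it reports no verdict.
The state is a dict: "t": time; "q": joint angles; "joint_vel": joint speeds; "joint_torque": joint torques, N m; "eef_pos": TCP position; "tool_rot": TCP orientation; "contact_force": force on the tool from outside, world axes, zero at the start; "torque": the same for the moment, N m; "gripper_width": opening from 0.0 (shut) to 1.0 (fully open).
Only numpy, scipy, OpenCV 4.12 (cv2) and the standard library are available. Lean on these libraries where they do the work, as an engineer would, in place of code of your own. Each camera call takes 0.05 s, during which the arm holds its last target.

### The job

Clear the reader's window by pumping the orange purge lever through at least three full strokes, each all the way down to its stop and fully back up; then, of the three glass slides on the stands, pick up the one lying label up: look at each with its white frosted end pointing away from you, and the label-up one has its small notch at the right corner of that end (the other two have it at the left and stay where they are). Hold that slide level in front of the lit window, square to it, frosted end foremost and about 2 cm short of the glass, centred on the window and at its height, without touching the reader or disturbing anything else. Finish still holding it there in the gripper: do not put it down.

Things in the scene. Friction and masses are not known exactly. Their poses are not given: they have to be found in the camera images.
- reader: White label reader on the work surface, fixed: box 100 mm deep (x) x 140 mm wide (y) x 100 mm high. Its front faces its own -x, z is up. Origin: centre of the box's underside on the work surface. Beside it on its +y side stands the purge pump (to 130 mm from the origin), with the lever.
- reader_window (a point): Centre of the lit green window (56 mm wide, 34 mm high, black bezel) in the reader's front face, the side towards which the lever points; a green strip of the same width on the box's top edge marks it from above. 66 mm above the work surface and 20 mm to -y of the reader's middle. Axes as the reader's: -x points out of the window, into the room; +x into the reader.
- purge_lever (a joint): Sprung purge lever, rad: 0 = up at rest (points to the reader's -x, rising 0.5 rad above level); grows as it is pressed; stop at 0.8 (0.3 rad below level). A stroke is full when it passes 0.68 and comes back under 0.12. Returns by itself; push straight down at the pad: about 1.5 N at the top, 4.5 N at the stop.
- lever_hinge (a point): Axis of the lever, parallel to the reader's y, 70 mm above the work surface. Fixed in the reader; axes as the reader's.
- lever_pad (a point): Middle of the top face of the lever's orange pad (44 mm along the lever, 36 mm across). It lies 113 mm along the lever from the hinge axis and 8 mm above the lever's centre line: about 131 mm above the work surface at rest and 44 mm at the stop. Push down on it from above with shut fingers.
- slide: The slide to present, lying label UP: greenish glass, 76 long (x) x 36 wide (y) x 6 mm thick, 41 g; last 22 mm at +x white frosted. 12 x 12 mm notch at the +x, -y corner: right when the frosted end points away. Origin: centre of the underside, 24 mm up on its stand; x to the frosted end, z up. Sides overhang the post by 5 mm: grip across its 36 mm width at the middle from above.
- frosted_tip (a point): Middle of the frosted end's short edge on the slide to present, 38 mm from its origin along +x and at half its thickness (3 mm above its underside). Axes as the slide's.
- slide_b: Same make, size and look as slide (76 x 36 x 6 mm, white frosted end), but lying label DOWN on its own stand, so with the frosted end pointing away its notch is at the left corner. Must stay where it is. Origin: centre of the underside; x towards the frosted end, z up.
- slide_c: Same make, size and look as slide (76 x 36 x 6 mm, white frosted end), but lying label DOWN on its own stand, so with the frosted end pointing away its notch is at the left corner. Must stay where it is. Origin: centre of the underside; x towards the frosted end, z up.
- stand1: Fixed round drying stand: dark base disc 56 mm across and 6 mm thick, rubber post 26 mm across, its flat top 24 mm above the work surface, carrying one slide centred on it. Origin: centre of the underside.
- stand2: Fixed round drying stand: dark base disc 56 mm across and 6 mm thick, rubber post 26 mm across, its flat top 24 mm above the work surface, carrying one slide centred on it. Origin: centre of the underside.
- stand3: Fixed round drying stand: dark base disc 56 mm across and 6 mm thick, rubber post 26 mm across, its flat top 24 mm above the work surface, carrying one slide centred on it. Origin: centre of the underside.
- soap_bottle: Bystander: clear bottle, blue cap, 66 mm across, 170 mm high, standing. Origin: centre of its underside.
- wipe_jar: Bystander: white jar, green cap, 80 mm across, 100 mm high. Origin: centre of its underside.
- canister: Bystander: round steel canister with lid and wire handle, 94 mm across, 111 mm high. Origin: centre of its underside.
- rinse_cup: Bystander: white plastic cup, 70 mm across, 80 mm high. Origin: centre of its underside.

How it is judged:
On the way, in this order (a step that is already met when the one before it is completed fails the run):
1. first stroke: purge lever pressed fully down (value of joint purge_lever above 0.68 rad), for 0.05 s.
2. first stroke: lever let back fully up (value of joint purge_lever below 0.12 rad), for 0.05 s.
3. second stroke: purge lever pressed fully down (value of joint purge_lever above 0.68 rad), for 0.05 s.
4. second stroke: lever let back fully up (value of joint purge_lever below 0.12 rad), for 0.05 s.
5. third stroke: purge lever pressed fully down (value of joint purge_lever above 0.68 rad), for 0.05 s.
6. third stroke: lever let back fully up (value of joint purge_lever below 0.12 rad), for 0.05 s.
7. the label-up slide is lifted off its stand in the fingers (contact force between the fingers and slide above 1 N and height (world z) of slide above 0.04 m), for 0.2 s.
At the end, for the whole second after the job is handed in: Label-up slide held only by the fingers, off the reader, over 40 mm up, under 20 mm/s; level within 0.17 rad, square to the window within 0.26 rad, frosted end foremost, its tip 3-45 mm short of the window, within 20 mm of its centre sideways and in height; lever up (under 0.12 rad) (all of step 7 and x of frosted_tip in the frame of reader_window between -0.045 and -0.003 m and y of frosted_tip in the frame of reader_window between -0.02 and 0.02 m and z of frosted_tip in the frame of reader_window between -0.02 and 0.02 m and x of slide in the frame of reader_window below -0.035 m and angle between the x axis of slide and the x axis of reader, either way round below 0.26 rad and angle between slide's own z axis and vertical below 0.17 rad and contact force between slide and reader below 0.05 N and linear speed of slide below 0.02 m/s and value of joint purge_lever below 0.12 rad); the arm keeps its last pose, push and grip.
It fails at once if one of the label-down slides moved more than 15 mm (distance of any of slide_b, slide_c from where it was at the start of the episode above 0.015 m).
It fails at once if a bystander moved more than 25 mm (distance of any of soap_bottle, wipe_jar, canister, rinse_cup from where it was at the start of the episode above 0.025 m).
It fails at once if the slide bumped into the reader (over 1 N) (contact force between slide and reader above 1 N).
It also fails if it takes over 53 s, if anything falls off the work surface, if the arm or the gripper's body presses on something with over 40 N, if the wrist force passes 120 N, or if a joint passes its speed limit or range.

## Working session

There is one attempt and no reset: what is moved stays moved. The work goes in short steps, Python scripts to look and compute and a tool call to move; the robot and the scene stay as the last step left them, time stands still between calls to the robot, and variables do not carry over. Pictures are saved under pics/ and viewed, and the job is handed in when it is done.

Besides the shell and the picture viewer there is one more tool, called after "Request:" by a JSON object that holds its "api" and its "payload", one argument or row to a line. drive_tool: Moves the arm, as the interface text tells. Its arguments: {"type":"object","properties":{"slide":{"type":"array"},"turn":{"type":"array"},"gripper":{"type":"array"},"squeeze":{"type":"number"}},"required":["slide","turn","gripper"]}

```bash
mkdir -p pics; cat > h.py <<'E'
import numpy as np, cv2
from station import bot
E
python3 - <<'E'
from h import *
o=bot.get_obs()
print({k:np.round(v,3) for k,v in o.items()}, bot.hold_point_z)
for n in ("side","top"):
    c=bot.read_camera(n); cv2.imwrite(f"pics/{n}0.png",cv2.cvtColor(c["color"],cv2.COLOR_RGB2BGR))
    np.savez(n+"_cal.npz",**{k:c[k] for k in("fovy","cx","cy","R","t")}); print(n,c["fovy"],c["cx"],c["cy"],np.round(c["R"],3).tolist(),c["t"])
E
```

```text
{'t': np.float64(0.0), 'q': array([-1.279,  0.478,  0.022,  1.556, -0.011,  1.109, -0.083]), 'joint_vel': array([ 0.001,  0.   , -0.   , -0.   , -0.003,  0.003,  0.   ]), 'joint_torque': array([-0.0000e+00, -5.9644e+01,  1.6070e+00, -2.8120e+01,  1.2000e-02,
        9.0000e-03, -0.0000e+00]), 'eef_pos': array([0.263, 0.621, 0.23 ]), 'tool_rot': array([ 0.589, -0.391,  0.59 ,  0.39 ]), 'contact_force': array([-0.137,  0.371,  0.662]), 'torque': array([-0.032, -0.014, -0.045]), 'gripper_width': np.float64(1.001)} 0.0187
side 45.48283977874644 252.71588438096637 184.4992237266873 [[0.963, -0.269, 0.011], [-0.13, -0.499, -0.857], [0.236, 0.824, -0.515]] [-0.49396142  0.16760356  1.48725307]
top 54.053132916427124 253.1790593196603 193.10355205774823 [[0.004, -1.0, 0.018], [-0.985, -0.007, -0.17], [0.17, -0.017, -0.985]] [0.01517049 0.54744434 1.08185144]
```

View pics/side0.png

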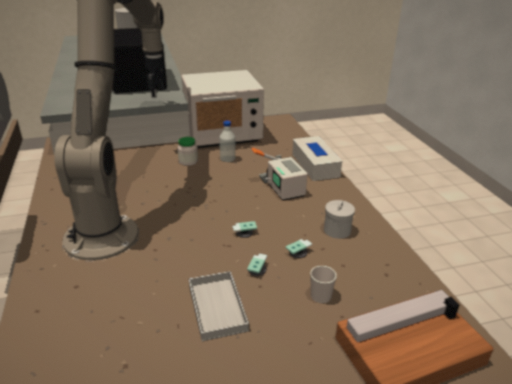

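View pics/top0.png

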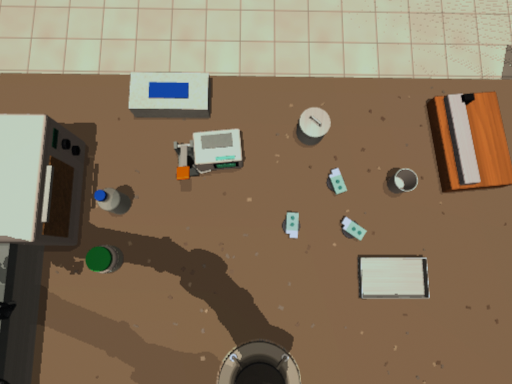

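```bash
python3 - <<'E'
import cv2,numpy as np
t=cv2.imread("pics/top0.png");s=cv2.imread("pics/side0.png")
cv2.imwrite("pics/t_sl.png",cv2.resize(t[160:250,275:375],None,fx=6,fy=6,interpolation=cv2.INTER_CUBIC))
cv2.imwrite("pics/t_rd.png",cv2.resize(t[115:190,165:255],None,fx=8,fy=8,interpolation=cv2.INTER_CUBIC))
cv2.imwrite("pics/s_sl.png",cv2.resize(s[210:280,225:325],None,fx=8,fy=8,interpolation=cv2.INTER_CUBIC))
cv2.imwrite("pics/s_rd.png",cv2.resize(s[130:205,240:340],None,fx=8,fy=8,interpolation=cv2.INTER_CUBIC))
E
```

```text
(no output)
```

View pics/t_sl.png

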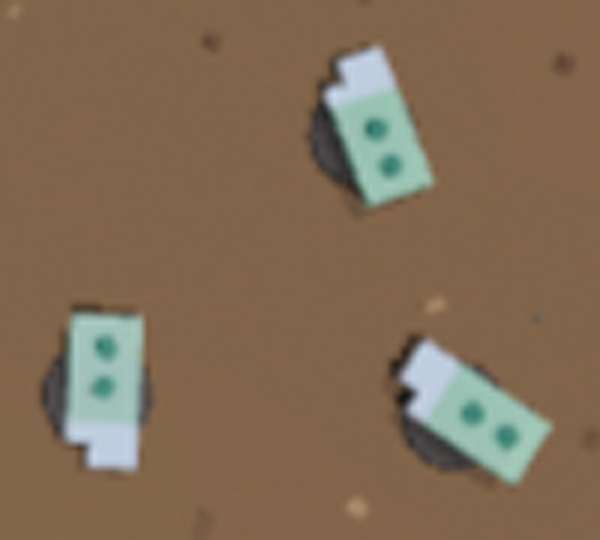

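View pics/t_rd.png

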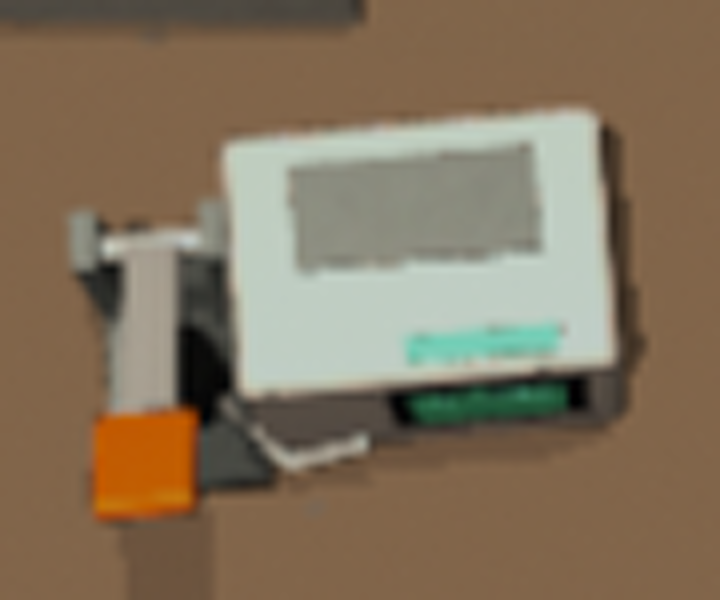

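View pics/s_sl.png

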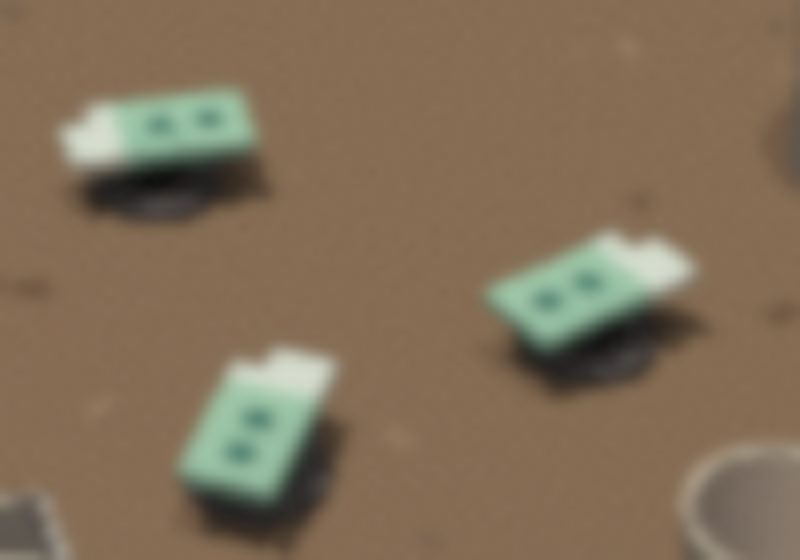

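View pics/s_rd.png

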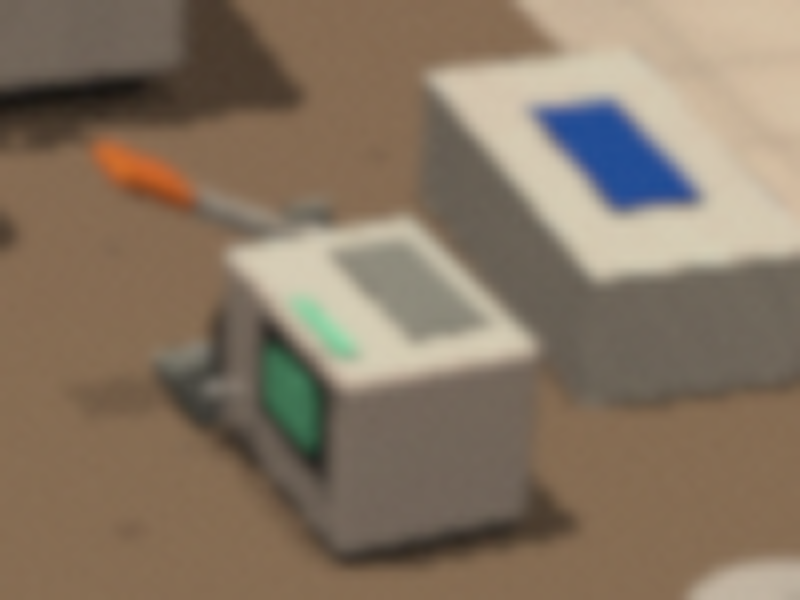

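```bash
cat >> h.py <<'E'
class Cam:
    def __init__(s,n):
        d=np.load(f"{n}_cal.npz"); s.R=d["R"];s.t=d["t"];f=192/np.tan(np.radians(float(d["fovy"]))/2)
        s.K=np.array([[f,0,float(d["cx"])],[0,f,float(d["cy"])],[0,0,1]])
    def plane(s,uv,z):
        uv=np.atleast_2d(np.array(uv,float)); out=[]
        C=-s.R.T@s.t
        for u,v in uv:
            d=s.R.T@np.linalg.solve(s.K,[u,v,1]); out.append(C+d*(z-C[2])/d[2])
        return np.array(out)
    def proj(s,X):
        p=(s.K@(s.R@np.atleast_2d(X).T+s.t[:,None])).T; return p[:,:2]/p[:,2:]
top=Cam("top");side=Cam("side")
def crop(pts,sc,ox,oy): return (np.array(pts,float)+.5)/sc-.5+[ox,oy]
E
python3 - <<'E'
from h import *
np.set_printoptions(precision=4,suppress=True)
S=top.plane(crop([(72,315),(143,317),(135,470),(63,468)],6,275,160),.03); print("top slide\n",S, S.mean(0))
S2=side.plane(crop([(240,88),(260,145),(68,165),(60,128)],8,225,210),.03); print("side slide\n",S2)
R=top.plane(crop([(225,143),(598,108),(618,362),(240,393)],8,165,115),.1); print("reader",R,R.mean(0))
print([np.linalg.norm(R[i]-R[i-1]) for i in range(4)])
R2=side.plane(crop([(230,258),(405,218),(540,350),(340,390)],8,240,130),.1); print("reader side",R2,R2.mean(0))
P=top.plane(crop([(95,415),(197,408),(197,500),(98,515)],8,165,115),.131); print("pad",P,P.mean(0))
o=bot.get_obs(); from scipy.spatial.transform import Rotation as Ro
w,x,y,z=o["tool_rot"]; print(Ro.from_quat([x,y,z,w]).as_matrix())
E
```

```text
top slide
 [[ 0.4927 -0.0835  0.03  ]
 [ 0.4919 -0.1193  0.03  ]
 [ 0.4152 -0.114   0.03  ]
 [ 0.416  -0.0781  0.03  ]] [ 0.454  -0.0987  0.03  ]
side slide
 [[ 0.4954 -0.084   0.03  ]
 [ 0.4925 -0.1243  0.03  ]
 [ 0.4141 -0.1176  0.03  ]
 [ 0.4168 -0.0923  0.03  ]]
reader [[0.7173 0.1967 0.1   ]
 [0.732  0.0604 0.1   ]
 [0.6359 0.0522 0.1   ]
 [0.6232 0.1884 0.1   ]] [0.6771 0.1244 0.1   ]
[np.float64(0.09444489425320399), np.float64(0.13712771784732902), np.float64(0.09652562636543825), np.float64(0.1368037645047331)]
reader side [[0.6214 0.1743 0.1   ]
 [0.715  0.1922 0.1   ]
 [0.7309 0.0554 0.1   ]
 [0.6318 0.044  0.1   ]] [0.6748 0.1165 0.1   ]
pad [[0.607  0.2343 0.131 ]
 [0.6098 0.1988 0.131 ]
 [0.5769 0.1978 0.131 ]
 [0.5713 0.2319 0.131 ]] [0.5913 0.2157 0.131 ]
[[-0.0005 -0.9211  0.3893]
 [-0.0016  0.3893  0.9211]
 [-1.     -0.0002 -0.0017]]
```

```bash
python3 - <<'E'
from h import *
from scipy.optimize import least_squares
np.set_printoptions(precision=4,suppress=True)
tc=lambda p:crop(p,8,165,115); sc=lambda p:crop(p,8,240,130)
# reader model pts
m=np.array([[50,70,100],[50,-70,100],[-50,-70,100],[-50,70,100]])/1e3
tp=tc([(225,143),(600,110),(618,363),(240,393)])
ms=np.array([[-50,70,100],[50,70,100],[50,-70,100],[-50,-70,100],[-50,-70,0],[50,-70,0]])/1e3
sp=sc([(230,258),(407,218),(540,352),(340,390),(337,555),(525,515)])
def T(p,X): c,s=np.cos(p[2]),np.sin(p[2]); return X@np.array([[c,s,0],[-s,c,0],[0,0,1]])+[p[0],p[1],0]
for wt,ws in((1,1),(1,0),(0,1)):
    f=lambda p:np.r_[wt*(top.proj(T(p,m))-tp).ravel(),ws*(side.proj(T(p,ms))-sp).ravel()]
    r=least_squares(f,[.677,.12,.09],x_scale=.01); print(r.x,np.abs(r.fun).max())
    if wt*ws: rp=r.x
print("rp",rp)
for n,q in dict(window=[-.05,-.02,.066],hinge=[.0,.1,.07],).items(): print(n,T(rp,np.array(q)))
P=top.plane(tc([(95,415),(197,408),(197,500),(98,515)]),.131)
inv=lambda X:(X-[rp[0],rp[1],0])@np.array([[np.cos(rp[2]),-np.sin(rp[2]),0],[np.sin(rp[2]),np.cos(rp[2]),0],[0,0,1]])
print("pad in reader",inv(P),inv(P).mean(0))
print("hinge in reader",inv(top.plane(tc([(75,240),(225,235),(150,243)]),.07)))
print("win top", inv(top.plane(tc([(408,345),(560,330)]),.1)))
# slide
msl=np.array([[-38,18,6],[-38,-18,6],[38,18,6]])/1e3+[0,0,.024]
def fs(p,w):
    return np.r_[w[0]*(top.proj(T(p,msl))-crop([(143,317),(72,315),(135,470)],6,275,160)).ravel(), w[1]*(side.proj(T(p,msl))-crop([(260,145),(240,88),(68,165)],8,225,210)).ravel()]
for w in((1,1),(1,0),(0,1)):
    r=least_squares(fs,[.454,-.1,3.07],args=(w,),x_scale=.01); print("slide",r.x,np.abs(r.fun).max())
E
```

```text
[0.6773 0.1243 0.0974] 2.121778891540856
[0.6769 0.1243 0.0913] 0.9964296266549582
[0.6777 0.1247 0.1051] 2.0724938980960417
rp [0.6773 0.1243 0.0974]
window [0.6295 0.0995 0.066 ]
hinge [0.6676 0.2238 0.07  ]
pad in reader [[-0.0593  0.1163  0.131 ]
 [-0.0599  0.0808  0.131 ]
 [-0.0928  0.0829  0.131 ]
 [-0.095   0.1174  0.131 ]] [-0.0767  0.0994  0.131 ]
hinge in reader [[0.0246 0.13   0.07  ]
 [0.0216 0.0741 0.07  ]
 [0.0209 0.1022 0.07  ]]
win top [[-0.0352  0.0075  0.1   ]
 [-0.0345 -0.0478  0.1   ]]
slide [ 0.4549 -0.0996  3.0732] 0.6865980607892084
slide [ 0.4544 -0.0988  3.0778] 0.25673733700304524
slide [ 0.4551 -0.1018  3.064 ] 0.5174791184529397
```

Request:
{"api": "drive_tool", "payload": {
  "slide": [
    [15,-20,20],
    [45,-55,30],
    [80,-100,30],
    [115,-145,30],
    [150,-190,30],
    [185,-235,30],
    [220,-280,30],
    [255,-325,30],
    [290,-365,30],
    [320,-406,20]
  ],
  "turn": [
    [0,0,0.03],
    [0,0,0.06],
    [0,0,0.1],
    [0,0,0.14],
    [0,0,0.18],
    [0,0,0.22],
    [0,0,0.26],
    [0,0,0.3],
    [0,0,0.334],
    [0,0,0.334]
  ],
  "gripper": [0,0,0,0,0,0,0,0,0,0]
}}

```text
t: 1.1
eef_pos: [0.5554, 0.2502, 0.2557]
tool_rot: [0.516, -0.484, 0.516, 0.483]
contact_force: [0.6, 0.8, 0.5]
gripper_width: 0.005
```

Request:
{"api": "drive_tool", "payload": {
  "slide": [
    [15,-20,-20],
    [28,-34,-60],
    [28,-34,-95],
    [28,-34,-95]
  ],
  "turn": [
    [0,0,0],
    [0,0,0],
    [0,0,0],
    [0,0,0]
  ],
  "gripper": [0,0,0,0]
}}

```text
t: 1.5
eef_pos: [0.5801, 0.2139, 0.1554]
tool_rot: [0.513, -0.483, 0.52, 0.484]
contact_force: [-1.3, 0.4, -0.1]
gripper_width: -0.0
```

```bash
cat > look.py <<'E'
import sys
from h import *
tag=sys.argv[1]; boxes={"side":eval(sys.argv[2]),"top":eval(sys.argv[3])}
o=bot.get_obs();print({k:np.round(o[k],3).tolist() for k in("t","q","eef_pos","contact_force","gripper_width")})
ims=[]
for n in boxes:
    c=bot.read_camera(n)["color"][:,:,::-1]; x,y,w=boxes[n]
    ims.append(cv2.resize(c[y:y+w,x:x+w],(396,396),interpolation=cv2.INTER_CUBIC))
cv2.imwrite(f"pics/{tag}.png",np.hstack(ims))
E
python3 look.py press0 "(220,60,140)" "(130,90,140)"
```

```text
{'t': 1.5, 'q': [-0.551, 0.469, 0.128, 1.767, -0.071, 0.92, 1.112], 'eef_pos': [0.58, 0.214, 0.155], 'contact_force': [-1.254, 0.352, -0.066], 'gripper_width': -0.0}
```

View pics/press0.png

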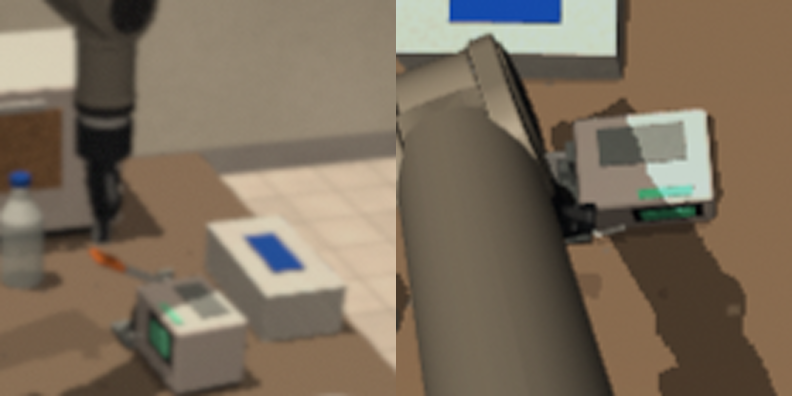

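Request:
{"api": "drive_tool", "payload": {
  "slide": [
    [3,1,-25],
    [3,1,-50],
    [3,1,-75],
    [3,1,-95],
    [3,1,-104],
    [3,1,-104],
    [3,1,-104]
  ],
  "turn": [
    [0,0,0],
    [0,0,0],
    [0,0,0],
    [0,0,0],
    [0,0,0],
    [0,0,0],
    [0,0,0]
  ],
  "gripper": [0,0,0,0,0,0,0]
}}

```text
t: 2.3
eef_pos: [0.5867, 0.219, 0.0586]
tool_rot: [0.516, -0.484, 0.515, 0.484]
contact_force: [-1.7, 2.2, 3.7]
gripper_width: 0.002
```

```bash
python3 look.py press1 "(220,100,100)" "(150,110,100)"
```

```text
{'t': 2.3, 'q': [-0.536, 0.6, 0.107, 1.812, -0.09, 0.733, 1.127], 'eef_pos': [0.587, 0.219, 0.059], 'contact_force': [-1.656, 2.204, 3.69], 'gripper_width': 0.002}
```

View pics/press1.png

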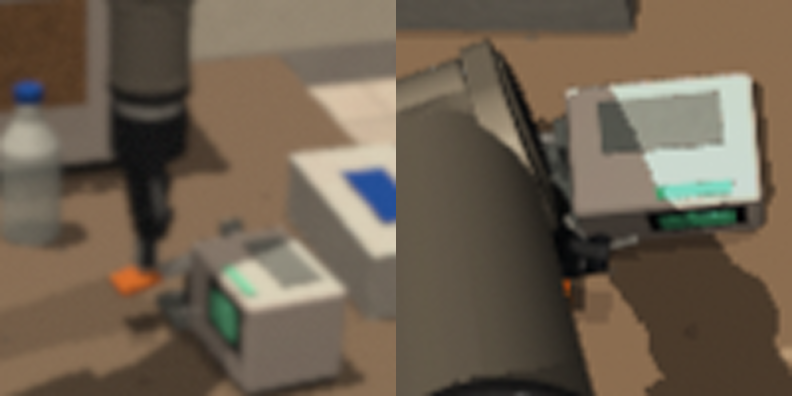

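Request:
{"api": "drive_tool", "payload": {
  "slide": [
    [-4,-3,-5],
    [-6,-3,-10],
    [-6,-3,-15],
    [-6,-3,-15]
  ],
  "turn": [
    [0,0,0],
    [0,0,0],
    [0,0,0],
    [0,0,0]
  ],
  "gripper": [0,0,0,0]
}}

```text
t: 2.8
eef_pos: [0.5821, 0.2157, 0.0459]
tool_rot: [0.517, -0.484, 0.514, 0.483]
contact_force: [-5.4, -1.7, 26.4]
gripper_width: 0.004
```

Request:
{"api": "drive_tool", "payload": {
  "slide": [
    [0,0,35],
    [0,0,75],
    [0,0,110],
    [0,0,110],
    [0,0,110]
  ],
  "turn": [
    [0,0,0],
    [0,0,0],
    [0,0,0],
    [0,0,0],
    [0,0,0]
  ],
  "gripper": [0,0,0,0,0]
}}

```text
t: 3.3
eef_pos: [0.5818, 0.2149, 0.1556]
tool_rot: [0.517, -0.484, 0.515, 0.483]
contact_force: [-1.0, -0.4, -0.3]
gripper_width: 0.0
```

```bash
python3 look.py press2 "(220,100,100)" "(150,110,100)"
```

```text
{'t': 3.3, 'q': [-0.552, 0.465, 0.129, 1.773, -0.072, 0.905, 1.114], 'eef_pos': [0.582, 0.215, 0.156], 'contact_force': [-1.003, -0.375, -0.294], 'gripper_width': 0.0}
```

View pics/press2.png

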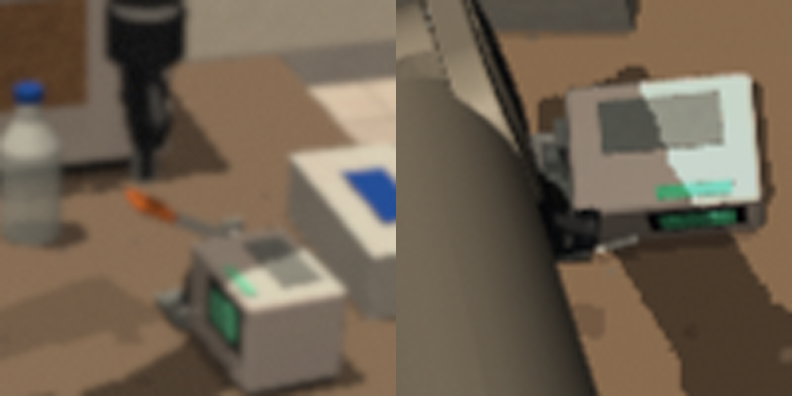

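Lever is back at rest: the orange pad rises to just under the fingers at crop (150,203). Second stroke, with the depth commanded to where the stop was felt.

Request:
{"api": "drive_tool", "payload": {
  "slide": [
    [0,0,-30],
    [0,0,-60],
    [0,0,-90],
    [-2,-1,-108],
    [-3,-2,-114],
    [-3,-2,-118],
    [-3,-2,-118],
    [-3,-2,-118]
  ],
  "turn": [
    [0,0,0],
    [0,0,0],
    [0,0,0],
    [0,0,0],
    [0,0,0],
    [0,0,0],
    [0,0,0],
    [0,0,0]
  ],
  "gripper": [0,0,0,0,0,0,0,0]
}}

```text
t: 4.2
eef_pos: [0.5789, 0.2137, 0.0416]
tool_rot: [0.517, -0.484, 0.515, 0.483]
contact_force: [-17.0, -4.8, 59.7]
gripper_width: 0.002
```

Request:
{"api": "drive_tool", "payload": {
  "slide": [
    [0,0,35],
    [2,1,75],
    [2,1,114],
    [2,1,114],
    [2,1,114]
  ],
  "turn": [
    [0,0,0],
    [0,0,0],
    [0,0,0],
    [0,0,0],
    [0,0,0]
  ],
  "gripper": [0,0,0,0,0]
}}

```text
t: 4.7
eef_pos: [0.5804, 0.2144, 0.1548]
tool_rot: [0.517, -0.483, 0.515, 0.483]
contact_force: [-0.4, 0.2, -0.4]
gripper_width: -0.002
```

Request:
{"api": "drive_tool", "payload": {
  "slide": [
    [0,0,-30],
    [0,0,-60],
    [0,0,-90],
    [0,0,-106],
    [0,0,-112],
    [0,0,-112],
    [0,0,-112]
  ],
  "turn": [
    [0,0,0],
    [0,0,0],
    [0,0,0],
    [0,0,0],
    [0,0,0],
    [0,0,0],
    [0,0,0]
  ],
  "gripper": [0,0,0,0,0,0,0]
}}

```text
t: 5.4
eef_pos: [0.5787, 0.2136, 0.0442]
tool_rot: [0.515, -0.483, 0.517, 0.484]
contact_force: [-12.0, -3.8, 29.9]
gripper_width: -0.004
```

Request:
{"api": "drive_tool", "payload": {
  "slide": [
    [0,0,40],
    [0,0,80],
    [0,0,120],
    [0,0,150],
    [0,0,150]
  ],
  "turn": [
    [0,0,0],
    [0,0,0],
    [0,0,0],
    [0,0,0],
    [0,0,0]
  ],
  "gripper": [0,0,0,0,0]
}}

```text
t: 5.9
eef_pos: [0.5807, 0.2141, 0.1976]
tool_rot: [0.517, -0.483, 0.515, 0.483]
contact_force: [0.5, -0.3, -0.4]
gripper_width: -0.003
```

```bash
python3 look.py press3 "(220,80,120)" "(150,110,100)"
```

```text
{'t': 5.9, 'q': [-0.558, 0.417, 0.138, 1.74, -0.068, 0.986, 1.111], 'eef_pos': [0.581, 0.214, 0.198], 'contact_force': [0.516, -0.302, -0.37], 'gripper_width': -0.003}
```

View pics/press3.png

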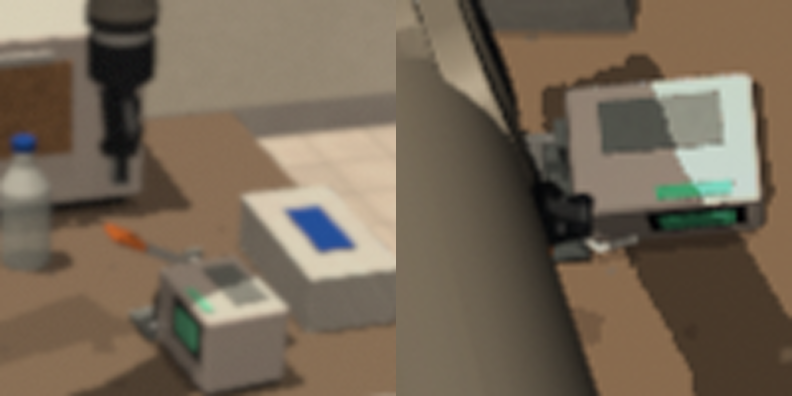

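Request:
{"api": "drive_tool", "payload": {
  "slide": [
    [-18,-45,0],
    [-36,-90,0],
    [-54,-135,0],
    [-72,-180,0],
    [-90,-225,0],
    [-108,-270,0],
    [-126,-314,-20],
    [-126,-314,-60],
    [-126,-314,-80],
    [-126,-314,-80]
  ],
  "turn": [
    [0,0,0],
    [0,0,0],
    [0,0,0],
    [0,0,0],
    [0,0,0],
    [0,0,0],
    [0,0,0],
    [0,0,0],
    [0,0,0],
    [0,0,0]
  ],
  "gripper": [0,0.9,0.9,0.9,0.9,0.9,0.9,0.9,0.9,0.9]
}}

```text
t: 7.0
eef_pos: [0.4481, -0.1007, 0.1094]
tool_rot: [0.513, -0.48, 0.52, 0.486]
contact_force: [-0.3, -0.0, 1.3]
gripper_width: 0.898
```

```bash
python3 look.py pre "(200,180,110)" "(240,170,110)"
```

```text
{'t': 7.0, 'q': [-0.131, 0.309, 0.253, 2.171, -0.117, 0.687, 1.706], 'eef_pos': [0.448, -0.101, 0.109], 'contact_force': [-0.28, -0.007, 1.298], 'gripper_width': 0.898}
```

View pics/pre.png

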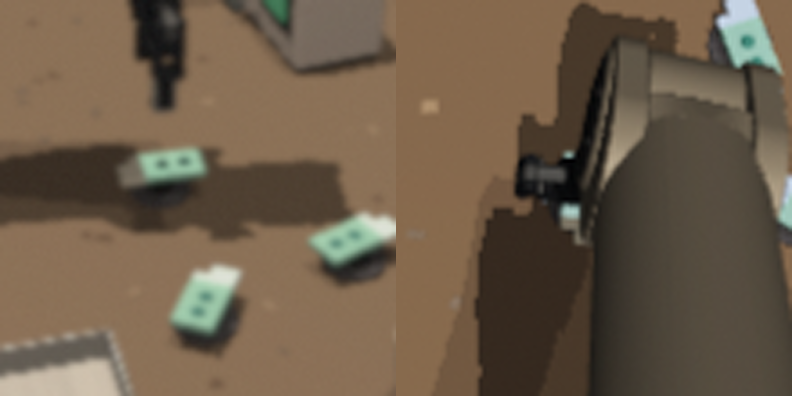

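Request:
{"api": "drive_tool", "payload": {
  "slide": [
    [6.5,1,-20],
    [6.5,1,-45],
    [6.5,1,-70],
    [6.5,1,-88],
    [6.5,1,-95],
    [6.5,1,-100],
    [6.5,1,-100],
    [6.5,1,-100]
  ],
  "turn": [
    [0,-0.013,0],
    [0,-0.013,0],
    [0,-0.013,0],
    [0,-0.013,0],
    [0,-0.013,0],
    [0,-0.013,0],
    [0,-0.013,0],
    [0,-0.013,0]
  ],
  "gripper": [0.9,0.9,0.9,0.9,0.9,0.9,0.9,0.9]
}}

```text
t: 7.9
eef_pos: [0.4584, -0.0996, 0.0133]
tool_rot: [0.518, -0.485, 0.514, 0.481]
contact_force: [-0.1, 0.3, 0.5]
gripper_width: 0.902
```

```bash
python3 look.py down "(210,190,80)" "(240,170,110)"
```

```text
{'t': 7.9, 'q': [-0.069, 0.499, 0.182, 2.207, -0.203, 0.444, 1.78], 'eef_pos': [0.458, -0.1, 0.013], 'contact_force': [-0.08, 0.265, 0.492], 'gripper_width': 0.902}
```

View pics/down.png

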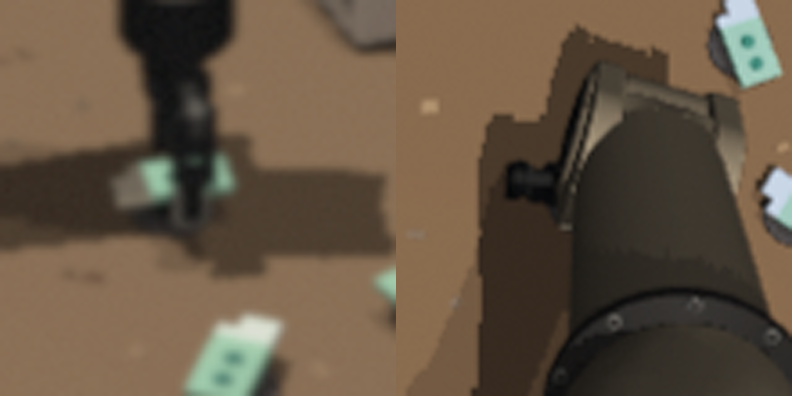

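Request:
{"api": "drive_tool", "payload": {
  "slide": [
    [-3,0,-3],
    [-3,0,-3],
    [-3,0,-3],
    [-3,0,-3],
    [-3,0,-3],
    [-3,0,-3],
    [-3,0,-3],
    [-3,0,-3]
  ],
  "turn": [
    [0,0,0],
    [0,0,0],
    [0,0,0],
    [0,0,0],
    [0,0,0],
    [0,0,0],
    [0,0,0],
    [0,0,0]
  ],
  "gripper": [0.9,0.6,0.2,0.2,0.2,0.2,0.2,0.2],
  "squeeze": 45
}}

```text
t: 8.8
eef_pos: [0.4554, -0.0996, 0.0105]
tool_rot: [0.518, -0.485, 0.514, 0.481]
contact_force: [-1.1, 0.5, 4.8]
gripper_width: 0.407
```

Request:
{"api": "drive_tool", "payload": {
  "slide": [
    [0,0,8],
    [0,0,20],
    [0,0,40],
    [0,0,70],
    [0,0,100],
    [0,0,120],
    [0,0,120],
    [0,0,120]
  ],
  "turn": [
    [0,0,0],
    [0,0,0],
    [0,0,0],
    [0,0,0],
    [0,0,0],
    [0,0,0],
    [0,0,0],
    [0,0,0]
  ],
  "gripper": [0.2,0.2,0.2,0.2,0.2,0.2,0.2,0.2]
}}

```text
t: 9.6
eef_pos: [0.4556, -0.0995, 0.1312]
tool_rot: [0.518, -0.486, 0.514, 0.481]
contact_force: [-0.5, -0.1, -0.6]
gripper_width: 0.408
```

```bash
python3 look.py lift "(200,150,110)" "(240,170,110)"
```

```text
{'t': 9.6, 'q': [-0.15, 0.271, 0.269, 2.156, -0.109, 0.718, 1.697], 'eef_pos': [0.456, -0.099, 0.131], 'contact_force': [-0.503, -0.088, -0.617], 'gripper_width': 0.408}
```

View pics/lift.png

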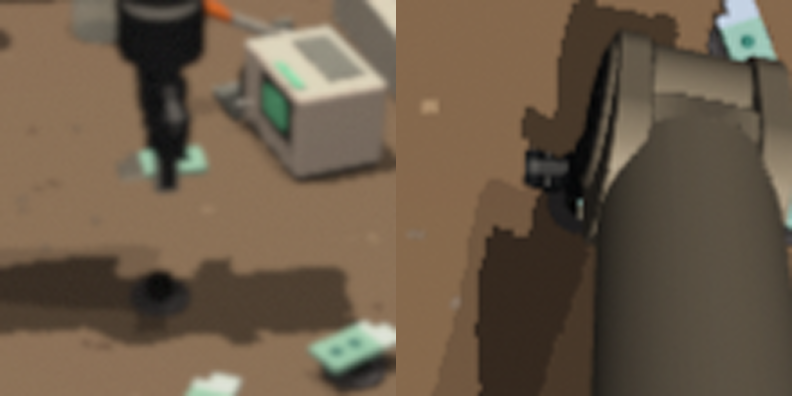

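Request:
{"api": "drive_tool", "payload": {
  "slide": [
    [5,10,10],
    [5,20,20],
    [10,30,30],
    [10,40,40],
    [15,50,50],
    [15,60,50],
    [20,70,50],
    [20,80,50],
    [25,90,50],
    [25,100,50]
  ],
  "turn": [
    [0,0,-0.14],
    [0,0,-0.28],
    [0,0,-0.42],
    [0,0,-0.56],
    [0,0,-0.7],
    [0,0,-0.84],
    [0,0,-0.98],
    [0,0,-1.12],
    [0,0,-1.26],
    [0,0,-1.4]
  ],
  "gripper": [0.2,0.2,0.2,0.2,0.2,0.2,0.2,0.2,0.2,0.2]
}}

```text
t: 10.7
eef_pos: [0.4794, 0.0009, 0.1789]
tool_rot: [0.706, -0.038, 0.707, 0.033]
contact_force: [-0.7, -1.0, -0.8]
gripper_width: 0.408
```

Request:
{"api": "drive_tool", "payload": {
  "slide": [
    [3,10,0],
    [6,20,0],
    [9,30,0],
    [12,40,0],
    [15,50,0],
    [18,60,0],
    [20,70,0],
    [20,80,0],
    [20,88,0],
    [20,88,0]
  ],
  "turn": [
    [0,0,-0.14],
    [0,0,-0.28],
    [0,0,-0.42],
    [0,0,-0.56],
    [0,0,-0.7],
    [0,0,-0.84],
    [0,0,-0.98],
    [0,0,-1.12],
    [0,0,-1.26],
    [0,0,-1.4]
  ],
  "gripper": [0.2,0.2,0.2,0.2,0.2,0.2,0.2,0.2,0.2,0.2]
}}

```text
t: 11.7
eef_pos: [0.4987, 0.09, 0.1777]
tool_rot: [0.56, 0.427, 0.564, -0.431]
contact_force: [-0.3, -0.1, -0.0]
gripper_width: 0.41
```

```bash
cat > st.py <<'E'
from h import *
from scipy.spatial.transform import Rotation as Ro
o=bot.get_obs(); w,x,y,z=o["tool_rot"]; M=Ro.from_quat([x,y,z,w]).as_matrix()
print("t",o["t"],"p",np.round(o["eef_pos"]*1e3,1),"toolx",np.round(M[:,0],3),"jawyaw",round(np.arctan2(M[1,2],M[0,2]),3),"tgt -1.476 dyaw",round(-1.476-np.arctan2(M[1,2],M[0,2]),3),"q",np.round(o["q"],2))
print("tilt corr rotvec",np.round(np.cross(M[:,0],[0,0,-1]),3),"delta to target mm",np.round(np.array([571.8,93.9,49.5])-o["eef_pos"]*1e3,1))
E
python3 st.py
```

```text
t 11.7 p [498.7  90.  177.7] toolx [-0.009 -0.001 -1.   ] jawyaw -1.304 tgt -1.476 dyaw -0.172 q [-0.9   0.33  0.73  2.04 -0.28  0.89 -1.31]
tilt corr rotvec [ 0.001 -0.009  0.   ] delta to target mm [  73.1    3.9 -128.2]
```

Request:
{"api": "drive_tool", "payload": {
  "slide": [
    [10,0,0],
    [20,0,-15],
    [30,1,-40],
    [35,1,-65],
    [38,1,-90],
    [40,1,-110],
    [40,1,-122],
    [40,1,-128],
    [40,1,-128]
  ],
  "turn": [
    [0,-0.009,-0.08],
    [0,-0.009,-0.17],
    [0,-0.009,-0.17],
    [0,-0.009,-0.17],
    [0,-0.009,-0.17],
    [0,-0.009,-0.17],
    [0,-0.009,-0.17],
    [0,-0.009,-0.17],
    [0,-0.009,-0.17]
  ],
  "gripper": [0.2,0.2,0.2,0.2,0.2,0.2,0.2,0.2,0.2]
}}

```text
t: 12.6
eef_pos: [0.5381, 0.0907, 0.049]
tool_rot: [0.523, 0.475, 0.524, -0.476]
contact_force: [-0.6, -0.3, -1.4]
gripper_width: 0.409
```

```bash
python3 st.py; python3 look.py app "(230,120,90)" "(170,110,90)"
```

```text
t 12.6 p [538.1  90.7  49. ] toolx [-0.002 -0.001 -1.   ] jawyaw -1.474 tgt -1.476 dyaw -0.002 q [-0.74  0.59  0.6   2.03 -0.53  0.67 -1.27]
tilt corr rotvec [ 0.001 -0.002  0.   ] delta to target mm [33.7  3.2  0.5]
{'t': 12.6, 'q': [-0.737, 0.593, 0.597, 2.033, -0.528, 0.672, -1.269], 'eef_pos': [0.538, 0.091, 0.049], 'contact_force': [-0.585, -0.334, -1.443], 'gripper_width': 0.409}
```

View pics/app.png

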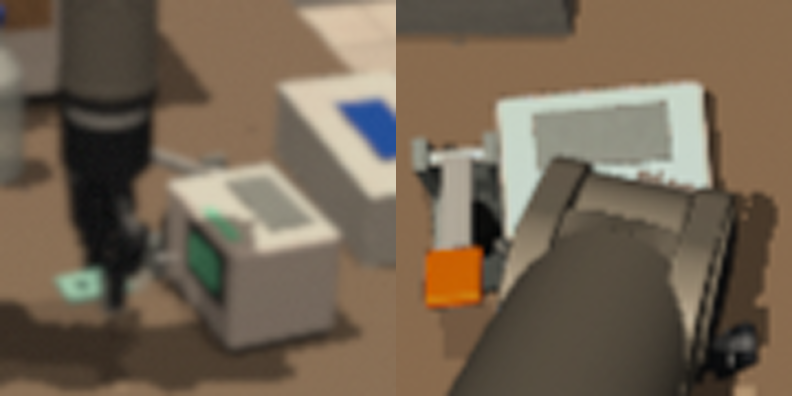

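Request:
{"api": "drive_tool", "payload": {
  "slide": [
    [8,1,0],
    [16,2,0],
    [24,3,0],
    [30,3,0],
    [34,3,0],
    [34,3,0],
    [34,3,0],
    [34,3,0]
  ],
  "turn": [
    [0,0,0],
    [0,0,0],
    [0,0,0],
    [0,0,0],
    [0,0,0],
    [0,0,0],
    [0,0,0],
    [0,0,0]
  ],
  "gripper": [0.2,0.2,0.2,0.2,0.2,0.2,0.2,0.2]
}}

```text
t: 13.5
eef_pos: [0.5726, 0.0939, 0.0501]
tool_rot: [0.523, 0.475, 0.523, -0.475]
contact_force: [-0.1, -0.5, -0.2]
gripper_width: 0.411
```

```bash
python3 st.py; python3 - <<'E'
from h import *
p=bot.get_obs()["eef_pos"]; c=bot.read_camera("side")["color"][:,:,::-1]
x,y,w,h,s=240,140,90,66,8
im=cv2.resize(c[y:y+h,x:x+w],None,fx=s,fy=s,interpolation=cv2.INTER_CUBIC); raw=im.copy()
a=.0975;Rz=np.array([[np.cos(a),-np.sin(a),0],[np.sin(a),np.cos(a),0],[0,0,1]])
def poly(X,col):
    q=((side.proj(X)-[x,y]+.5)*s-.5).astype(int); cv2.polylines(im,[q],True,col,1)
b=np.array([[.038,-.018],[-.038,-.018],[-.038,.018],[.038,.018]])
poly(np.c_[b,np.full(4,.0195)]@Rz.T+p,(0,0,255)); poly(np.c_[b,np.full(4,.0135)]@Rz.T+p,(0,0,255))
w0=np.array([[-.05,-.048,.049],[-.05,.008,.049],[-.05,.008,.083],[-.05,-.048,.083]]);poly(w0@Rz.T+[.6773,.1243,0],(255,0,255))
cv2.imwrite("pics/fin.png",im);cv2.imwrite("pics/finraw.png",raw)
E
```

```text
t 13.5 p [572.6  93.9  50.1] toolx [-0. -0. -1.] jawyaw -1.475 tgt -1.476 dyaw -0.001 q [-0.71  0.63  0.59  1.95 -0.53  0.72 -1.27]
tilt corr rotvec [ 0. -0.  0.] delta to target mm [-0.8 -0.  -0.6]
```

View pics/fin.png

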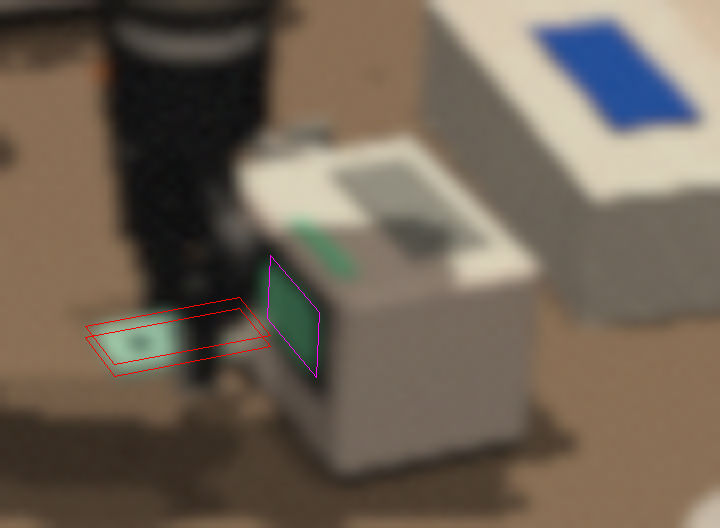

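View pics/finraw.png

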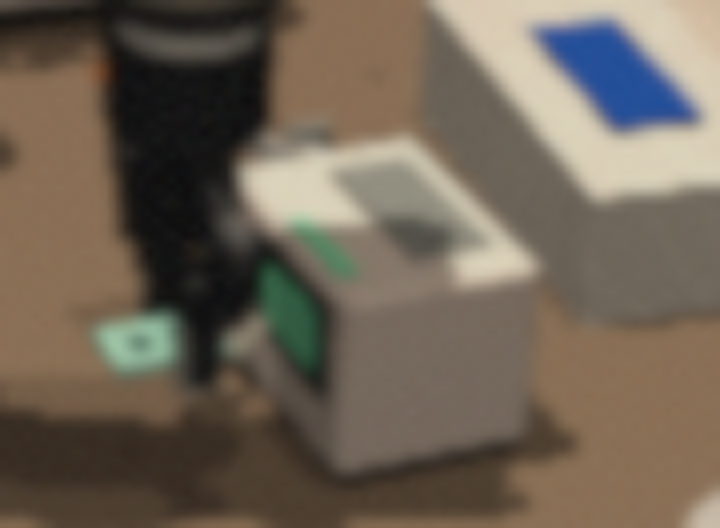

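Request:
{"api": "drive_tool", "payload": {
  "slide": [
    [-3,0,0],
    [-4,0,0],
    [-4,0,0],
    [-4,0,0],
    [-4,0,0],
    [-4,0,0]
  ],
  "turn": [
    [0,0,0],
    [0,0,0],
    [0,0,0],
    [0,0,0],
    [0,0,0],
    [0,0,0]
  ],
  "gripper": [0.2,0.2,0.2,0.2,0.2,0.2]
}}

```text
t: 14.15
eef_pos: [0.5687, 0.0939, 0.0502]
tool_rot: [0.524, 0.475, 0.523, -0.475]
contact_force: [0.2, -0.5, 0.5]
gripper_width: 0.405
```

```bash
python3 st.py; python3 look.py last "(240,120,90)" "(160,100,100)"; python3 -c "
from h import *
cv2.imwrite('pics/topend.png',bot.read_camera('top')['color'][:,:,::-1])"
```

```text
t 14.15 p [568.7  93.9  50.2] toolx [ 0. -0. -1.] jawyaw -1.475 tgt -1.476 dyaw -0.001 q [-0.71  0.63  0.6   1.96 -0.53  0.71 -1.27]
tilt corr rotvec [0. 0. 0.] delta to target mm [ 3.1 -0.  -0.7]
{'t': 14.15, 'q': [-0.715, 0.629, 0.595, 1.961, -0.531, 0.71, -1.27], 'eef_pos': [0.569, 0.094, 0.05], 'contact_force': [0.185, -0.48, 0.45], 'gripper_width': 0.405}
```

View pics/last.png

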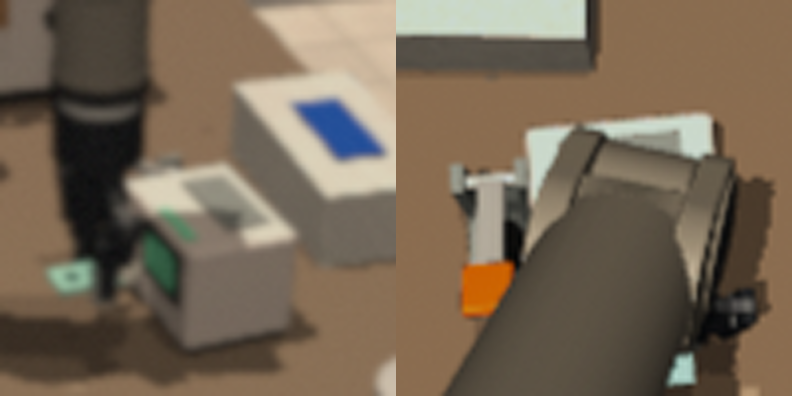

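View pics/topend.png

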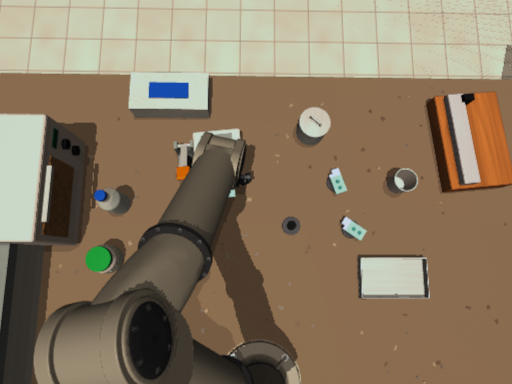

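The slide is held in front of the window, the lever is up, and the other slides and bystanders look unmoved. Handing in.

```bash
python3 -c "
from h import *
print(bot.hand_in()); print(bot.get_obs()['eef_pos'],bot.get_obs()['gripper_width'])"
```

```text
the job is handed in; nothing more can be done
None
the job is handed in; nothing more can be done
```

I pumped the purge lever through three full strokes, picked up the label-up slide, and handed in with it held in front of the lit window. The run took about 14 s of the 53 s allowed, and the hand-in gives no verdict.

- **Lever:** the stop was felt each time, with tip heights of 46, 42 and 44 mm and forces of 26, 60 and 30 N. Pictures show the lever back up after strokes 1 and 3 and at the end. After stroke 2 I only raised the fingers clear of its rest height and took no picture.
- **Slide:** the label-up one was the slide nearest the robot, with its frosted end pointing towards the base and its notch on the right. I turned it about half a turn to face the window.
- **Last checks:**
  - The gripper opening stayed near 0.41 and contact force was close to zero.
  - The tool was vertical and within 0.01 rad of my estimate of the reader's heading.
  - By calculation the frosted tip is about 23 mm short of the glass, centred to about 1 mm sideways and in height.
  - The last top view shows the other two slides and the bystanders where they were at the start.
- **Disagreement:** the side-camera overlay differed from that calculation by about 1 pixel (roughly 3 mm), with the tip looking closer to the glass. I backed off 4 mm because of it. My two camera fits of the reader's heading also differ by about 0.014 rad.

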